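# Clear the counter scale and hold its zero dial at the third click

## Task

Re-zero the cheese counter's scale: pick up the scraper block and with it sweep the three rind chips off the weighing plate into the steel catch tray at the plate's end (keep the fingers off the chips), then stand the scraper upright on the counter again and let it go. Only once the plate is clear, press the crossbar of the spring-return dial down with the fingertips, past the first two clicks to the third and no further, and finish while still holding it there: it springs back if let go, so the program ends with the dial held. Do not shift the other things on the counter.

Things in the scene. Friction and masses are not known exactly. Their poses are not given: they have to be found in the camera images.
- scale: grey and steel counter scale, fixed, at a varying place and yaw (within 0.3 rad of the world axes). Origin: on the counter under the middle of the weighing plate, z up. Catch tray at the plate's -y end; dial in a grey housing that begins at y = +111 mm, its cheeks 115 mm high at x = 5 to 55 mm; low display, 76 mm high, on the +x side (x = 87 to 127 mm)
- plate_mid (a point): middle of the top of the steel weighing plate (scale frame 0, 0, 55 mm). The plate is 176 mm along x and 200 mm along y, its top 55 mm above the counter, with lips 8 mm high and 4 mm wide along the two x edges (inner faces at x = +-84 mm) and open at both y ends
- tray_mid (a point): middle of the inner floor of the open steel catch tray (scale frame 0, -152, 4 mm): outside 176 mm along x, 100 mm along y, 30 mm high, walls 4 mm; it is part of the scale, against the plate's -y end
- dial (a joint): turn of the spring-return dial, rad: 0 at rest, grows as the crossbar is pressed down. Clicks (felt as ripples of the force) at 0.25, 0.50 and 0.75 rad; the third is 0.75; the stop is at 1.0. Holding it takes 2 to 10 N at the bar (about 7 N at the third click); let go, it always returns to 0
- dial_axis (a point): middle of the dial's level axis, 85 mm above the counter (scale frame 30, 142, 85 mm); the axis runs along the scale's y. The dial is a black ribbed drum of 31 mm radius between two grey cheeks 115 mm high
- dial_bar (a point): centre of the dial's black crossbar, a round bar 16 mm thick and 46 mm long along the scale's y, on a steel arm (10 mm thick) 80 mm from the axis towards the scale's -x. The arm's angle above level is 0.45 rad - dial: at rest the bar centre is 120 mm above the counter, at the third click 61 mm, at the stop 43 mm
- scraper: scraper block, about 250 g, standing upright on the counter left or right of the scale: black foot 130 mm (x) by 32 mm (y) by 24 mm high, with a wooden upright handle 60 mm (x) by 24 mm (y) from 24 to 84 mm above its underside. Origin: centre of the underside; x along the foot, z up
- chip1: hard rind chip, brown, 30 x 22 x 13 mm, about 12 g, lying on the weighing plate; origin at the centre of its underside
- chip2: second rind chip, the same
- chip3: third rind chip, the same
- jar: glass jar with a brass lid, 62 mm diameter, 85 mm high, on the side of the scale where the scraper is not; leave it. Origin: centre of the underside
- tomme: small round cheese with grey rind, 128 mm diameter, 65 mm high, at the far left; leave it. Origin: centre of the underside
- block: block of pale cheese 76 x 100 x 55 mm, far right; leave it. Origin: near the centre of the underside
- slate: blank slate sign on a wooden foot, 90 mm wide, 88 mm high, beyond the scale; leave it. Origin: centre of the underside
- mill: wooden pepper mill, 54 mm diameter, 140 mm high, near right; leave it. Origin: centre of the underside
- cup: white cup, 72 mm diameter, 80 mm high, near left; leave it. Origin: centre of the underside

How it is judged:
By the outcome, as a careful person would: the job done as asked, in the order asked, and still so for the second after the job is handed in, while the arm keeps its last pose, push and grip.
It also fails if it takes over 72 s, if anything falls off the work surface, if the arm or the gripper's body presses on something with over 40 N, if the wrist force passes 120 N, or if a joint passes its speed limit or range.

## Robot

A 6-joint arm with a two-finger parallel gripper is mounted at the origin on the work surface. World frame = base frame: x ahead of the robot, y to its left, z up, the work surface at z = 0. Lengths are in mm, angles in rad, forces in N, time in s.
With the tool pointing down it reaches from about 275 to 750 mm from the base axis. Payload 10.2 kg.
Tool frame: the origin (TCP) lies at the very end of the fingers, on their centre line; the grasp point (between the pads) lies 19 mm behind it; z points along the fingers, y is the line along which they close (so a half turn about z gives the same grasp; the last joint's range is limited). The gripper opens to 85 mm and grips with 20 to 120 N. Pads are 22 mm wide; open, the fingers measure 114 mm over their backs; the gripper's body (76 mm by 85 mm) begins 54 mm behind the grasp point. The pads swing forward as they close: fully open they stand 13 mm farther back than shut.
Start: joints at [0.932, 0.313, 1.498, -0, 1.331, -0.223], TCP at [212.072, 480.267, 231.294] pointing down, gripper open.
Joint ranges: [-2.94, 2.94], [-0.97, 2.17], [0.19, 2.56], [-1.23, 4.37], [0.02, 3.11], [-2.88, 2.88]. Speed limits (rad/s): [2.39, 2.39, 3.01, 3.14, 3.14, 3.14].

## Interface

Orientations are given as a unit quaternion [w, x, y, z].
In Python, from rig import ctrl gives the robot as it stands.
- The arm moves only by the shell command python3 -m inch 'ROWS' [OPENING] [FORCE]. ROWS is text: rows parted by semicolons, each of 6 numbers parted by spaces: the shift along the tool's x, y, z in mm, then the turn, a rotation vector about the tool's x, y, z in units of 6 degrees (1.0 is 6 degrees). A call has exactly 10 rows; each row shifts and turns the commanded pose from where the row before left it, along the tool's axes as they then stand; what a row does not reach is not made up. A row lasts 1/12 s, in which the tool goes at most 41.7 mm and 7.16 degrees, less where a joint would pass 70% of its speed; a pose out of reach is approached as far as the arm can. A call with a gripper value outside its range is refused whole. OPENING is the opening, from 0 (shut) to 1 (fully open), set as the call begins (- or left out, the last holds). The fingers move at their own pace and stop on an object; FORCE is the grip in N (left out, the last holds). Time passes only in rows, so rows that do not move let the fingers close, or fill a call up. It gives the time, the measured TCP pose, the force, the opening and the grip force at its end, in the units of the state.
- ctrl.sense(): the state, without advancing time (a new reading comes with each control period).
- ctrl.capture(name): name is "scene" or "top"; returns a dict with "image" (400x640x3 uint8, red, green, blue), "intrinsics" (3x3 intrinsics, pixels), "D" ([k1, k2, p1, p2, k3] as OpenCV has them; the pictures are not rectified), "rvec" (rotation vector, rad) and "tvec" (3), from world to camera coordinates, as OpenCV has them. Camera axes: x right, y down, z forward; pixel columns grow to the right and rows downward; lengths in mm; the calibration is good to about 2 mm. A picture is of the moment at which its call begins. There is no depth.
- ctrl.finish_job(): hands the job in; it is judged then, once.
The state is a dict: "time_s": time; "joints": joint angles; "dq": joint speeds; "tau": joint torques, N m; "eef_pos": TCP position; "ee_rot": TCP orientation; "force": force on the tool from outside, world axes, zero at the start; "wrist_torque": the same for the moment, N m; "grip_width": opening from 0.0 (shut) to 1.0 (fully open); "grip_force": force on a finger pad.
Only numpy, scipy, OpenCV 4.12 (cv2) and the standard library are available. Lean on these libraries where they do the work, as an engineer would, in place of code of your own. Each camera call takes 0.05 s, during which the arm holds its last target. There are 200 camera calls.

## Working session

There is one attempt and no reset: what is moved stays moved. The work goes in short steps, Python scripts to look and compute and a shell command to move; the robot and the scene stay as the last step left them, time stands still between calls to the robot, and variables do not carry over. Pictures are saved under pics/ and viewed, at most 10 in all, crops included, and the job is handed in when it is done.

```bash
mkdir -p pics; ls
python3 - <<'E'
from rig import ctrl
import cv2
s=ctrl.sense(); print(s)
for n in("scene","top"):
    c=ctrl.capture(n); cv2.imwrite(f"pics/{n}0.png",c["image"][:,:,::-1]); print(n,c["intrinsics"],c["D"],c["rvec"],c["tvec"])
E
```

```text
pics
{'time_s': 0.0, 'joints': array([ 9.31604007e-01,  3.13423541e-01,  1.49843390e+00, -3.02481238e-06,
        1.33098208e+00, -2.23398345e-01]), 'dq': array([-3.17356334e-03,  5.35000593e-04, -4.29308163e-04, -1.41624856e-03,
        1.44228163e-03,  8.45554229e-05]), 'tau': array([ 6.07522852e-04, -4.12253773e+01, -2.59748626e+01, -1.79537337e-04,
        4.03672631e-03,  3.66017173e-05]), 'eef_pos': array([211.91283452, 480.05538173, 230.7498075 ]), 'ee_rot': array([-2.59290683e-04,  2.06402237e-01,  9.78467030e-01, -5.66956703e-04]), 'force': array([-0.05866596, -0.44726969, -0.33365068]), 'wrist_torque': array([-0.02175061, -0.04906649,  0.02040498]), 'grip_force': 0.0, 'grip_width': 1.002456913119975}
scene [[509.29458054   0.         317.94641877]
 [  0.         509.29458054 196.8030559 ]
 [  0.           0.           1.        ]] [-0.13815585  0.          0.          0.          0.        ] [ 2.00580572  1.28282319 -0.58414558] [-243.41714303 -235.4030629  1859.99857903]
top [[469.03608955   0.         316.95089887]
 [  0.         469.03608955 201.66333325]
 [  0.           0.           1.        ]] [-0.04888416  0.          0.          0.          0.        ] [ 2.10455744 -2.14583383  0.17544424] [  30.45539388  515.71653698 1174.42884957]
```

View pics/scene0.png

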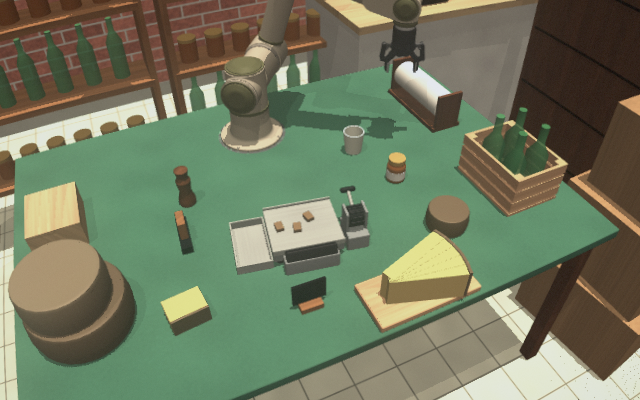

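View pics/top0.png

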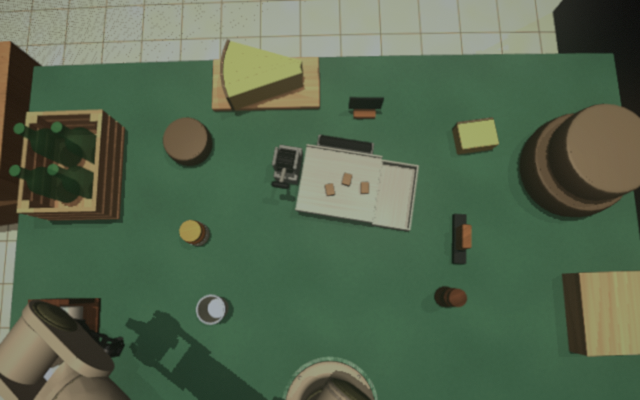

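The scene view shows the scale in the middle, with the dial towards the robot's left (about 350,215) and the tray at 250,243. In the top view the plate is about (340,185), the tray (397,195), the dial (285,170), the chips (330,189), (347,179) and (364,187), and the scraper (461,238). The scraper is on the right with its foot along world x.

```bash
cat > h.py <<'E'
import cv2, numpy as np
from rig import ctrl
def ray(c,uv,z):
    p=cv2.undistortPoints(np.array(uv,float).reshape(-1,1,2),c["intrinsics"],np.array(c["D"],float)).reshape(-1,2)
    R=cv2.Rodrigues(np.array(c["rvec"],float))[0]; o=-R.T@np.array(c["tvec"],float).ravel()
    d=np.c_[p,np.ones(len(p))]@R
    return o+d*((z-o[2])/d[:,2])[:,None]
def proj(c,P):
    return cv2.projectPoints(np.array(P,float).reshape(-1,3),np.array(c["rvec"],float),np.array(c["tvec"],float),c["intrinsics"],np.array(c["D"],float))[0].reshape(-1,2)
def blobs(mask,amin):
    return [c for c in cv2.findContours(mask.astype(np.uint8),cv2.RETR_EXTERNAL,cv2.CHAIN_APPROX_NONE)[0] if cv2.contourArea(c)>=amin]
E
cat > m1.py <<'E'
from h import *
c=ctrl.capture("top"); im=c["image"]; hsv=cv2.cvtColor(im,cv2.COLOR_RGB2HSV)
H,S,V=[hsv[...,i].astype(int) for i in range(3)]
roi=np.zeros(V.shape,bool); roi[130:300,260:490]=1
for name,m,z,a in (("steel",(S<60)&(V>110),55,300),("brown",(H<20)&(S>70)&(V>60),61,20),("black",(V<50),24,60)):
    for b in blobs(m&roi,a):
        r=cv2.minAreaRect(b); bx=cv2.boxPoints(r)
        w=ray(c,bx,z); print(name,cv2.contourArea(b),np.round(r[0]),np.round(w[:,:2].mean(0)),np.round(w[:,:2]).tolist())
cr=cv2.resize(im[125:265,260:485],None,fx=3.5,fy=3.5,interpolation=cv2.INTER_CUBIC); cv2.imwrite("pics/crop1.png",cr[:,:,::-1])
E
python3 m1.py
```

```text
steel 7625.5 [358. 186.] [555. -87.] [[493.0, 79.0], [676.0, 46.0], [615.0, -257.0], [436.0, -216.0]]
brown 136.0 [457. 294.] [ 273. -324.] [[286.0, -304.0], [285.0, -345.0], [260.0, -343.0], [261.0, -303.0]]
brown 182.0 [466. 236.] [ 417. -356.] [[448.0, -348.0], [448.0, -369.0], [387.0, -364.0], [387.0, -344.0]]
brown 71.0 [329. 189.] [546. -12.] [[558.0, -0.0], [562.0, -20.0], [533.0, -25.0], [530.0, -5.0]]
brown 70.0 [364. 188.] [ 548. -103.] [[563.0, -94.0], [562.0, -113.0], [533.0, -111.0], [534.0, -93.0]]
brown 74.0 [347. 179.] [571. -58.] [[561.0, -43.0], [589.0, -53.0], [581.0, -73.0], [554.0, -63.0]]
black 116.5 [442. 293.] [ 276. -296.] [[291.0, -278.0], [290.0, -315.0], [260.0, -313.0], [261.0, -277.0]]
black 472.5 [458. 238.] [ 415. -348.] [[351.0, -326.0], [480.0, -335.0], [479.0, -369.0], [351.0, -360.0]]
black 79.0 [280. 183.] [572. 118.] [[564.0, 141.0], [585.0, 139.0], [579.0, 95.0], [558.0, 97.0]]
black 300.0 [285. 161.] [634. 105.] [[608.0, 134.0], [669.0, 125.0], [660.0, 75.0], [600.0, 84.0]]
black 393.5 [345. 143.] [679. -58.] [[679.0, 12.0], [704.0, 8.0], [678.0, -128.0], [654.0, -124.0]]
```

View pics/crop1.png

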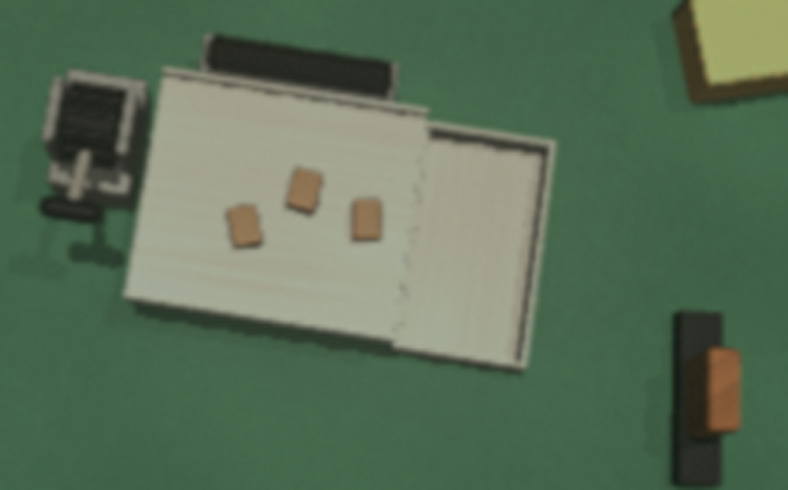

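The crop shows the plate corners at about (163,69), (429,109), (395,341) and (126,298) in crop pixels. The tray's end corners are (555,141) and (526,369), the crossbar is at (72,208), the scraper foot spans (676..722, 312..485), and the handle top is around (724,390).

Run:
```python
from h import *
c=ctrl.capture("top")
f=lambda P,z: ray(c,np.array(P)/3.5+[260,125],z)[:,:2]
pl=f([(163,69),(429,109),(395,341),(126,298)],63)
tr=f([(555,141),(526,369)],30); bar=f([(72,208)],120)
pts=np.r_[pl,tr]; ref=np.array([(88,100),(88,-100),(-88,-100),(-88,100),(88,-202),(-88,-202)],float)
A=cv2.estimateAffinePartial2D(ref,pts)[0]
print("scale",A, "yaw",np.arctan2(A[1,0],A[0,0]),"s",np.hypot(A[1,0],A[0,0]))
print("res",np.round((ref@A[:,:2].T+A[:,2]-pts),1).tolist())
yaw=np.arctan2(A[1,0],A[0,0]); R=np.array([[np.cos(yaw),-np.sin(yaw)],[np.sin(yaw),np.cos(yaw)]])
o=(pts-ref@R.T).mean(0); print("origin",o,"bar pred",R@[30-80*np.cos(.45),142]+o,"bar seen",bar, "bar@3 pred",R@[30-80*np.cos(.3),142]+o,"axis",R@[30,142]+o)
ft=f([(676,312),(722,312),(722,485),(676,485)],24); print("foot",ft,ft.mean(0))
h=f([(709,349),(741,352),(739,432),(706,431)],84); print("handle",h,h.mean(0))
ch=ray(c,[(329,189),(364,188),(347,179)],62)[:,:2]; print("chips in scale",(ch-o)@R)
```

```text
scale [[ 9.82838787e-01  1.77392253e-01  5.60935999e+02]
 [-1.77392253e-01  9.82838787e-01 -3.85748326e+01]] yaw -0.17856720484839303 s 0.9987192260152469
res [[-0.1, -0.6], [-0.4, 0.5], [0.1, -0.5], [0.0, 1.1], [-0.4, -0.1], [0.7, -0.4]]
origin [560.95131132 -38.48996418] bar pred [544.80594926 108.71850396] bar seen [[547.86193946 108.41591378]] bar@3 pred [540.48462115 109.49845906] axis [615.69629078  95.92352928]
foot [[ 479.23312766 -337.77001521]
 [ 478.50241314 -372.61497872]
 [ 349.15505036 -363.37868948]
 [ 349.93827646 -329.14362752]] [ 414.2072169  -350.72682773]
handle [[ 443.46423558 -342.55991572]
 [ 440.81736146 -365.38571865]
 [ 383.89668096 -359.77590484]
 [ 385.13025322 -336.32405981]] [ 413.3271328  -351.01139975]
chips in scale [[-19.76970786  24.00374021]
 [ -2.99336239 -64.62580379]
 [ 13.61166391 -17.8620346 ]]
```

```bash
cat >> h.py <<'E'
from scipy.spatial.transform import Rotation as Ro
O=np.array([561.,-38.5,0.]); YAW=-0.1786
def S(x,y,z): return O+Ro.from_euler('z',YAW).apply([x,y,z])
def go(P,yyaw):
    """shift (axes of the target tool, tool down) and turn left to go; yyaw: world angle of tool y"""
    s=ctrl.sense(); q=np.array(s["ee_rot"]); R=Ro.from_quat(q[[1,2,3,0]])
    y=np.array([np.cos(yyaw),np.sin(yyaw),0]); z=np.array([0,0,-1.]); T=Ro.from_matrix(np.c_[np.cross(y,z),y,z])
    d=np.array(P)-s["eef_pos"]
    print("t",round(s["time_s"],2),"pos",np.round(s["eef_pos"],1),"turn",np.round(np.degrees((R.inv()*T).as_rotvec())/6,2),"shift(target axes)",np.round(T.inv().apply(d),1),"shift(now axes)",np.round(R.inv().apply(d),1),"F",np.round(s["force"],1),"w",round(s["grip_width"],3),"gf",round(s["grip_force"],1))
E
python3 -c "
from h import *
go([414,-350.5,231],np.pi/2-0.068)"
```

```text
t 0.2 pos [212.  480.1 231. ] turn [-0.01 -0.   -3.32] shift(target axes) [-258. -815.   -0.] shift(now axes) [-5.203e+02 -6.783e+02  4.000e-01] F [ 0.6 -0.8  0.3] w 0.998 gf 0.0
```

```bash
python3 -m inch '0 0 0 0 0 -0.83;0 0 0 0 0 -0.83;0 0 0 0 0 -0.83;0 0 0 0 0 -0.83;-11 -34 0 0 0 0;-11 -34 0 0 0 0;-11 -34 0 0 0 0;-11 -34 0 0 0 0;-11 -34 0 0 0 0;-11 -34 0 0 0 0' 1 && python3 -m inch '-11 -34 0 0 0 0;-11 -34 0 0 0 0;-11 -34 0 0 0 0;-11 -34 0 0 0 0;-11 -34 0 0 0 0;-11 -34 0 0 0 0;-11 -34 0 0 0 0;-11 -34 0 0 0 0;-11 -34 0 0 0 0;-11 -34 0 0 0 0'; python3 -c "
from h import *
go([414,-350.5,100],np.pi/2-0.068)"
```

```text
time_s: 1.03
eef_pos: [263.9, 270.7, 231.2]
ee_rot: [0.0, 0.034, 0.999, 0.0]
force: [1.2, -0.5, -0.9]
grip_width: 1.004
grip_force: 0.0
time_s: 1.87
eef_pos: [350.5, -76.4, 231.4]
ee_rot: [0.0, 0.034, 0.999, -0.0]
force: [0.6, 0.8, -0.1]
grip_width: 1.003
grip_force: 0.0
t 1.87 pos [350.5 -76.4 231.4] turn [-0.    0.   -0.01] shift(target axes) [ -81.9 -269.2  131.4] shift(now axes) [ -82.1 -269.1  131.5] F [ 0.6  0.8 -0.1] w 1.003 gf 0.0
```

```bash
python3 -m inch '-9.1 -29.9 12 0 0 0;-9.1 -29.9 12 0 0 0;-9.1 -29.9 12 0 0 0;-9.1 -29.9 12 0 0 0;-9.1 -29.9 12 0 0 0;-9.1 -29.9 12 0 0 0;-9.1 -29.9 12 0 0 0;-9.1 -29.9 12 0 0 0;-9.1 -29.9 12 0 0 0;0 0 0 0 0 0'
python3 - <<'E'
from h import *
go([414,-350.5,42],np.pi/2-0.068)
c=ctrl.capture("scene"); im=c["image"][160:300,100:300]; cv2.imwrite("pics/a.png",cv2.resize(im,None,fx=4,fy=4,interpolation=cv2.INTER_CUBIC)[:,:,::-1])
E
```

```text
time_s: 2.7
eef_pos: [413.6, -352.1, 120.4]
ee_rot: [-0.001, 0.035, 0.999, 0.001]
force: [-0.2, -0.3, -0.0]
grip_width: 0.998
grip_force: 0.0
t 2.7 pos [ 413.6 -352.1  120.4] turn [ 0.01 -0.02 -0.03] shift(target axes) [-0.2  1.6 78.4] shift(now axes) [-0.4  1.5 78.4] F [-0.2 -0.3 -0. ] w 0.998 gf 0.0
```

View pics/a.png

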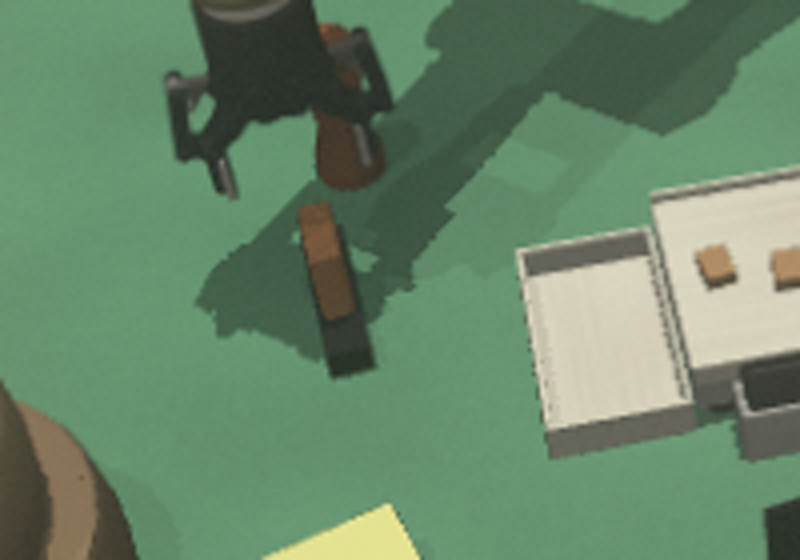

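The gripper straddles the handle (crop pixel 330,260), with one finger on each side. I'll go down and close.

```bash
python3 -m inch '0 1.5 20 0 0 0;0 0 20 0 0 0;0 0 20 0 0 0;0 0 18 0 0 0;0 0 0 0 0 0;0 0 0 0 0 0;0 0 0 0 0 0;0 0 0 0 0 0;0 0 0 0 0 0;0 0 0 0 0 0' && python3 -m inch '0 0 0 0 0 0;0 0 0 0 0 0;0 0 0 0 0 0;0 0 0 0 0 0;0 0 0 0 0 0;0 0 0 0 0 0;0 0 0 0 0 0;0 0 0 0 0 0;0 0 0 0 0 0;0 0 0 0 0 0' 0 70 ; python3 -c "
from h import *
go(S(0,72,150),np.pi/2+YAW)"
```

```text
time_s: 3.58
eef_pos: [414.4, -347.2, 46.1]
ee_rot: [0.0, 0.034, 0.999, -0.001]
force: [0.6, -0.0, -0.7]
grip_width: 0.999
grip_force: 0.0
time_s: 4.42
eef_pos: [414.1, -347.1, 45.3]
ee_rot: [-0.0, 0.034, 0.999, -0.0]
force: [-0.4, -1.6, -0.4]
grip_width: 0.275
grip_force: 70.6
t 4.42 pos [ 414.1 -347.1   45.3] turn [-0.   -0.    1.05] shift(target axes) [ -89.7  401.8 -104.7] shift(now axes) [-133.5  389.4 -104.8] F [-0.4 -1.6 -0.4] w 0.275 gf 70.6
```

```bash
python3 -m inch '0 0 -10 0 0 0;0 0 -18 0 0 0;0 0 -20 0 0 0;0 0 -20 0 0 0;0 0 -20 0 0 0;0 0 -17 0 0 0.35;0 0 0 0 0 0.35;0 0 0 0 0 0.35;-6 27 0 0 0 0;-6 27 0 0 0 0' && python3 -m inch '-6 27 0 0 0 0;-6 27 0 0 0 0;-6 27 0 0 0 0;-6 27 0 0 0 0;-6 27 0 0 0 0;-6 27 0 0 0 0;-6 27 0 0 0 0;-6 27 0 0 0 0;-6 27 0 0 0 0;-6 27 0 0 0 0'; python3 -c "
from h import *
go(S(-2,72,150),np.pi/2+YAW)"
```

```text
time_s: 5.25
eef_pos: [435.2, -295.7, 150.7]
ee_rot: [-0.0, 0.09, 0.996, 0.0]
force: [0.2, 0.5, -2.7]
grip_width: 0.272
grip_force: 70.5
time_s: 6.08
eef_pos: [542.4, -39.3, 150.8]
ee_rot: [-0.0, 0.089, 0.996, 0.0]
force: [-0.0, 0.2, -2.1]
grip_width: 0.273
grip_force: 70.5
t 6.08 pos [542.4 -39.3 150.8] turn [ 0.   -0.01  0.01] shift(target axes) [-16.1  76.1   0.8] shift(now axes) [-16.2  76.1   0.8] F [-0.   0.2 -2.1] w 0.273 gf 70.5
```

```bash
python3 -m inch '-5 22 0 0 0 0;-5 22 0 0 0 0;-4 16 0 0 0 0;-2 8 0 0 0 0;0 0 0 0 0 0;0 0 8 0 0 0;0 0 8 0 0 0;0 0 8 0 0 0;0 0 6 0 0 0;0 0 0 0 0 0'
python3 - <<'E'
from h import *
go(S(-2,68,102.5),np.pi/2+YAW)
for n,(a,b,e,f) in {"scene":(170,290,220,380),"top":(125,240,260,430)}.items():
    c=ctrl.capture(n); im=cv2.resize(c["image"][a:b,e:f],(480,360) if n=="scene" else (500,340),interpolation=cv2.INTER_CUBIC)
    im=cv2.copyMakeBorder(im,0,0,0,520-im.shape[1],cv2.BORDER_CONSTANT)
    out=im if n=="scene" else np.vstack([out[:260],im])
cv2.imwrite("pics/b.png",out[:,:,::-1])
E
```

```text
time_s: 6.92
eef_pos: [569.2, 22.8, 118.4]
ee_rot: [-0.002, 0.089, 0.996, 0.0]
force: [-0.4, -0.4, -2.8]
grip_width: 0.274
grip_force: 70.5
t 6.92 pos [569.2  22.8 118.4] turn [-0.   -0.03 -0.  ] shift(target axes) [-0.8  6.3 15.9] shift(now axes) [-0.8  6.3 15.9] F [-0.4 -0.4 -2.8] w 0.274 gf 70.5
```

View pics/b.png

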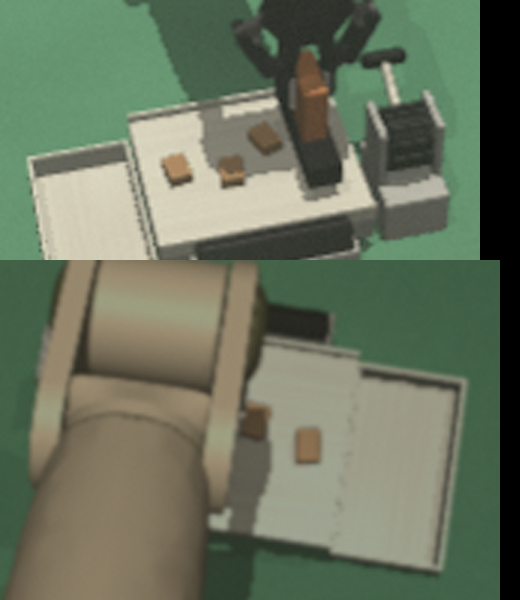

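The scraper hangs over the plate behind all three chips (scene crop about 310,130), clear of the housing. I'll lower it until it just touches the plate.

```bash
python3 -m inch '0 3 0 0 0 0;0 3 0 0 0 0;0 0 0 0 0 0;0 0 4 0 0 0;0 0 4 0 0 0;0 0 3 0 0 0;0 0 2 0 0 0;0 0 1 0 0 0;0 0 0 0 0 0;0 0 0 0 0 0' ; python3 -c "
from h import *
go(S(-2,68,102),np.pi/2+YAW)"
```

```text
time_s: 7.85
eef_pos: [571.3, 29.1, 106.3]
ee_rot: [0.0, 0.089, 0.996, 0.0]
force: [0.6, 0.3, -2.1]
grip_width: 0.277
grip_force: 70.5
t 7.85 pos [571.3  29.1 106.3] turn [0. 0. 0.] shift(target axes) [ 0.1 -0.3  4.3] shift(now axes) [ 0.1 -0.3  4.3] F [ 0.6  0.3 -2.1] w 0.277 gf 70.5
```

```bash
python3 -m inch '0 0 2 0 0 0;0 0 1 0 0 0;0 0 0 0 0 0;0 -4 0 0 0 0;0 -8 0 0 0 0;0 -8 0 0 0 0;0 -8 0 0 0 0;0 -8 0 0 0 0;0 -8 0 0 0 0;0 -8 0 0 0 0' && python3 -m inch '0 -8 0 0 0 0;0 -8 0 0 0 0;0 -8 0 0 0 0;0 -8 0 0 0 0;0 -8 0 0 0 0;0 -8 0 0 0 0;0 -8 0 0 0 0;0 -8 0 0 0 0;0 -6 0 0 0 0;0 -4 0 0 0 0'
python3 - <<'E'
from h import *
go(S(-2,-112,102),np.pi/2+YAW)
c=ctrl.capture("scene"); im=cv2.resize(c["image"][160:290,200:380],None,fx=4,fy=4,interpolation=cv2.INTER_CUBIC)
cv2.imwrite("pics/c.png",im[:,:,::-1])
E
```

```text
time_s: 8.68
eef_pos: [561.8, -23.1, 103.3]
ee_rot: [0.0, 0.089, 0.996, -0.0]
force: [-0.4, 0.2, -2.8]
grip_width: 0.267
grip_force: 70.4
time_s: 9.52
eef_pos: [548.8, -95.8, 103.3]
ee_rot: [0.0, 0.089, 0.996, -0.0]
force: [-0.1, 0.4, -2.8]
grip_width: 0.273
grip_force: 70.4
t 9.52 pos [548.8 -95.8 103.3] turn [-0.  0.  0.] shift(target axes) [  0.2 -53.5   1.3] shift(now axes) [  0.2 -53.5   1.3] F [-0.1  0.4 -2.8] w 0.273 gf 70.4
```

View pics/c.png

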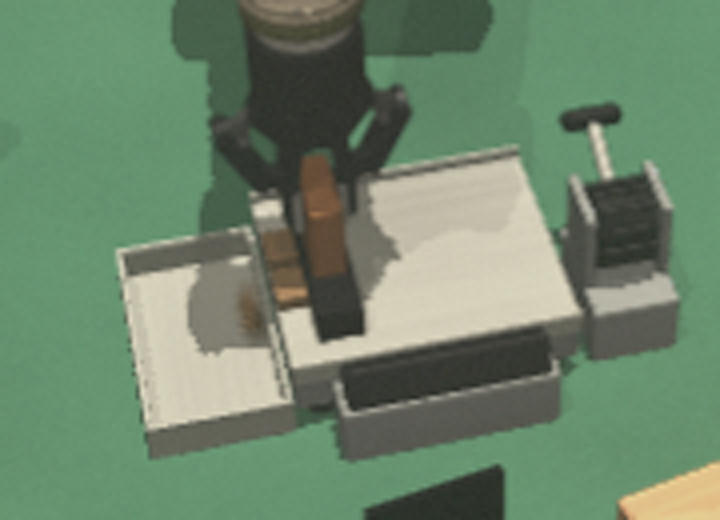

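The plate is clear behind the foot. Two chips ride just ahead of it at the edge (about 283,265) and one is tipping into the tray (250,310). I'll carry on past the edge.

```bash
python3 -m inch '0 -6 0 0 0 0;0 -8 0 0 0 0;0 -8 0 0 0 0;0 -8 0 0 0 0;0 -8 0 0 0 0;0 -8 0 0 0 0;0 -8 0 0 0 0;0 -6 0 0 0 0;0 0 0 0 0 0;0 0 0 0 0 0' && python3 -m inch '0 0 -10 0 0 0;0 0 -15 0 0 0;0 0 -15 0 0 0;0 0 -8 0 0 0;0 -10 0 0 0 0;0 -20 0 0 0 0;0 -25 0 0 0 0;0 -25 0 0 0 0;0 -25 0 0 0 0;0 -20 0 0 0 0'
python3 - <<'E'
from h import *
go([414,-350,150],np.pi/2-0.068)
c=ctrl.capture("scene"); im=cv2.resize(c["image"][160:290,200:380],None,fx=4,fy=4,interpolation=cv2.INTER_CUBIC)
cv2.imwrite("pics/d.png",im[:,:,::-1])
E
```

```text
time_s: 10.4
eef_pos: [538.2, -154.2, 103.3]
ee_rot: [-0.0, 0.089, 0.996, 0.0]
force: [-0.3, 0.6, -2.6]
grip_width: 0.276
grip_force: 70.3
time_s: 11.23
eef_pos: [515.2, -279.0, 150.6]
ee_rot: [-0.0, 0.089, 0.996, 0.0]
force: [-0.3, -0.1, -2.6]
grip_width: 0.273
grip_force: 70.3
t 11.23 pos [ 515.2 -279.   150.6] turn [ 0.   -0.01 -1.06] shift(target axes) [ 96.2 -77.7   0.6] shift(now axes) [ 87.  -87.9   0.7] F [-0.3 -0.1 -2.6] w 0.273 gf 70.3
```

View pics/d.png

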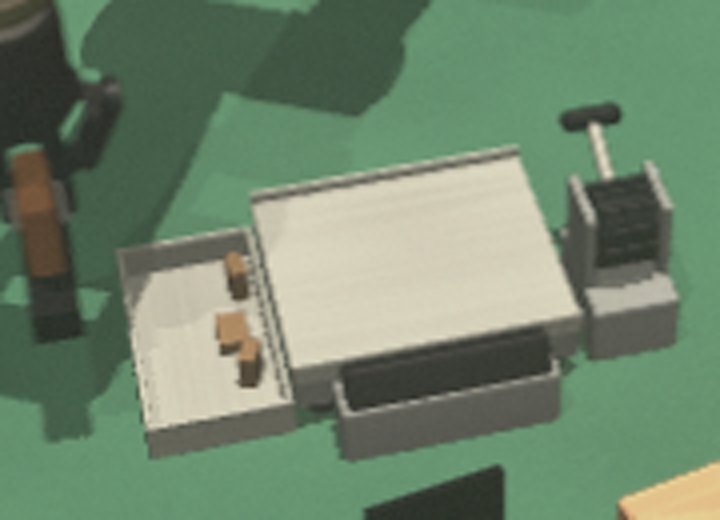

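All three chips are in the tray (235,275), (232,330) and (250,362), and the plate is bare. Next I'll put the scraper back in its place.

```bash
python3 -m inch '0 0 0 0 0 -0.53;0 0 0 0 0 -0.53;12 -10 0 0 0 0;16 -13 0 0 0 0;16 -13 0 0 0 0;16 -13 0 0 0 0;16 -13 0 0 0 0;14 -10 0 0 0 0;6 -5 0 0 0 0;0 0 10 0 0 0' && python3 -m inch '0 0 15 0 0 0;0 0 20 0 0 0;0 0 20 0 0 0;0 0 15 0 0 0;0 0 10 0 0 0;0 0 5 0 0 0;0 0 3 0 0 0;0 0 1 0 0 0;0 0 0 0 0 0;0 0 0 0 0 0'; python3 -c "
from h import *
go([414,-350,45.5],np.pi/2-0.068)"
```

```text
time_s: 12.12
eef_pos: [414.7, -348.9, 142.2]
ee_rot: [0.001, 0.034, 0.999, -0.001]
force: [1.3, -0.2, -2.8]
grip_width: 0.275
grip_force: 70.5
time_s: 12.95
eef_pos: [415.5, -347.6, 53.0]
ee_rot: [0.0, 0.034, 0.999, -0.001]
force: [0.3, 0.1, -2.6]
grip_width: 0.271
grip_force: 70.4
t 12.95 pos [ 415.5 -347.6   53. ] turn [-0.01  0.01  0.01] shift(target axes) [ 1.4 -2.5  7.5] shift(now axes) [ 1.4 -2.4  7.5] F [ 0.3  0.1 -2.6] w 0.271 gf 70.4
```

```bash
python3 -m inch '0 0 2 0 0 0;0 0 2 0 0 0;0 0 1 0 0 0;0 0 1 0 0 0;0 0 0.5 0 0 0;0 0 0.5 0 0 0;0 0 0.5 0 0 0;0 0 0 0 0 0;0 0 0 0 0 0;0 0 0 0 0 0'; python3 -c "
from h import *
go([414,-350,45.5],np.pi/2-0.068)"
```

```text
time_s: 13.78
eef_pos: [415.1, -347.5, 45.2]
ee_rot: [-0.0, 0.034, 0.999, -0.0]
force: [-3.4, 1.5, 6.1]
grip_width: 0.272
grip_force: 71.4
t 13.78 pos [ 415.1 -347.5   45.2] turn [-0.   -0.    0.01] shift(target axes) [ 1.  -2.6 -0.3] shift(now axes) [ 1.  -2.6 -0.3] F [-3.4  1.5  6.1] w 0.272 gf 71.4
```

```bash
python3 -m inch '0 0 0 0 0 0;0 0 0 0 0 0;0 0 0 0 0 0;0 0 0 0 0 0;0 0 0 0 0 0;0 0 0 0 0 0;0 0 0 0 0 0;0 0 0 0 0 0;0 0 0 0 0 0;0 0 0 0 0 0' 1 && python3 -m inch '0 0 -8 0 0 0;0 0 -15 0 0 0;0 0 -25 0 0 0;0 0 -25 0 0 0;0 0 -25 0 0 0;0 0 -25 0 0 0;0 0 -25 0 0 0;0 0 -25 0 0 0;0 0 -10 0 0 0;0 0 0 0 0 0'
python3 - <<'E'
from h import *
go(S(30-80*np.cos(.45),142,200),np.pi/2+YAW)
c=ctrl.capture("scene"); im=cv2.resize(c["image"][130:300,120:400],None,fx=2.8,fy=2.8,interpolation=cv2.INTER_CUBIC)
cv2.imwrite("pics/e.png",im[:,:,::-1])
E
```

```text
time_s: 14.62
eef_pos: [415.2, -347.4, 44.8]
ee_rot: [0.0, 0.034, 0.999, 0.0]
force: [-0.1, -0.6, -1.5]
grip_width: 0.995
grip_force: 0.0
time_s: 15.45
eef_pos: [415.7, -348.0, 230.2]
ee_rot: [0.002, 0.033, 0.999, -0.002]
force: [0.4, -0.3, -0.1]
grip_width: 1.0
grip_force: 0.0
t 15.45 pos [ 415.7 -348.   230.2] turn [-0.03  0.03  1.07] shift(target axes) [-46.  472.4  30.2] shift(now axes) [-98.2 464.4  28.9] F [ 0.4 -0.3 -0.1] w 1.0 gf 0.0
```

View pics/e.png

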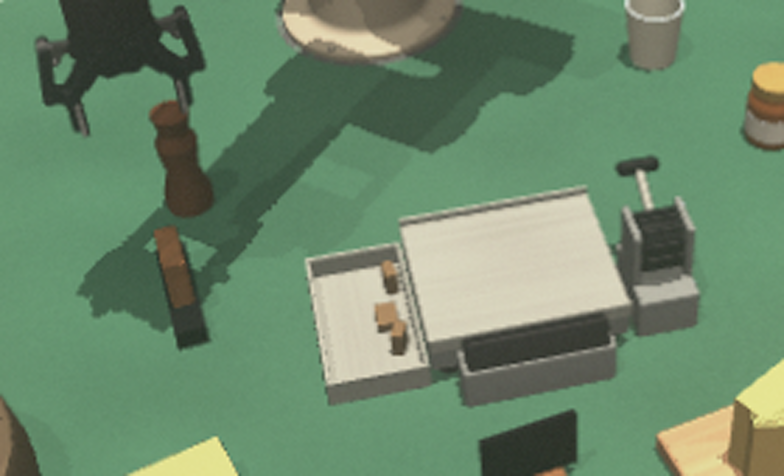

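The scraper stands upright and free (180,290), the tray holds the three chips, and nothing else has moved. On to the dial bar at (638,165), with the fingers shut.

```bash
python3 -m inch '0 0 0 0 0 0.36;0 0 0 0 0 0.36;0 0 0 0 0 0.36;-3.6 33 0 0 0 0;-3.6 33 0 0 0 0;-3.6 33 0 0 0 0;-3.6 33 0 0 0 0;-3.6 33 0 0 0 0;-3.6 33 0 0 0 0;-3.6 33 0 0 0 0' 0 30 && python3 -m inch '-3.6 33 0 0 0 0;-3.6 33 0 0 0 0;-3.6 33 0 0 0 0;-3.6 33 0 0 0 0;-3.6 33 0 0 0 0;-3.6 33 0 0 0 0;-3.6 33 0 0 0 0;0 5 0 0 0 0;0 0 0 0 0 0;0 0 0 0 0 0'; python3 -c "
from h import *
go(S(-47,142,140),np.pi/2+YAW)"
```

```text
time_s: 16.33
eef_pos: [480.9, -122.7, 225.9]
ee_rot: [-0.002, 0.09, 0.996, 0.001]
force: [0.4, -1.9, -0.9]
grip_width: -0.0
grip_force: 0.0
time_s: 17.17
eef_pos: [547.9, 102.7, 226.3]
ee_rot: [-0.001, 0.09, 0.996, -0.0]
force: [0.9, -0.1, 0.3]
grip_width: 0.002
grip_force: 0.0
t 17.17 pos [547.9 102.7 226.3] turn [-0.01 -0.02 -0.01] shift(target axes) [ 9.   5.4 86.3] shift(now axes) [ 8.8  5.4 86.3] F [ 0.9 -0.1  0.3] w 0.002 gf 0.0
```

```bash
python3 -m inch '4.5 2.7 10 0 0 0;4.5 2.7 20 0 0 0;0 0 20 0 0 0;0 0 18 0 0 0;0 0 10 0 0 0;0 0 6 0 0 0;0 0 2 0 0 0;0 0 0 0 0 0;0 0 0 0 0 0;0 0 0 0 0 0'
python3 - <<'E'
from h import *
go(S(-47,142,120),np.pi/2+YAW)
c=ctrl.capture("scene"); im=cv2.resize(c["image"][140:260,290:430],None,fx=4,fy=4,interpolation=cv2.INTER_CUBIC)
cv2.imwrite("pics/f.png",im[:,:,::-1])
E
```

```text
time_s: 18.0
eef_pos: [541.0, 109.9, 142.6]
ee_rot: [0.001, 0.09, 0.996, 0.0]
force: [-0.1, -0.5, -0.2]
grip_width: 0.0
grip_force: 0.0
t 18.0 pos [541.  109.9 142.6] turn [ 0.    0.01 -0.02] shift(target axes) [ 0.9 -0.5 22.6] shift(now axes) [ 1.  -0.5 22.6] F [-0.1 -0.5 -0.2] w 0.0 gf 0.0
```

View pics/f.png

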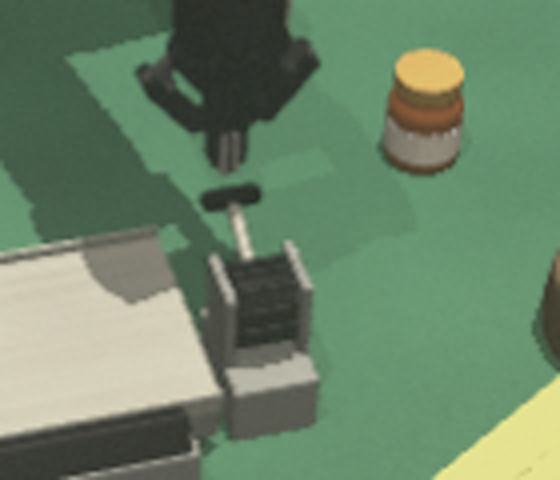

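The fingertips are right above the crossbar (crop pixel 230,195). Now I press slowly.

```bash
Z='0 0 0 0 0 0'; python3 -m inch '0 0 3 0 0 0;0 0 3 0 0 0;0 0 3 0 0 0;0 0 2 0 0 0;0 0 2 0 0 0;0 0 1 0 0 0;0 0 1 0 0 0;0 0 0 0 0 0;0 0 0 0 0 0;0 0 0 0 0 0'; python3 -m inch '0 0 1 0 0 0;0 0 1 0 0 0;0 0 1 0 0 0;0 0 1 0 0 0;0 0 1 0 0 0;0 0 1 0 0 0;0 0 1 0 0 0;0 0 0 0 0 0;0 0 0 0 0 0;0 0 0 0 0 0'; python3 -c "
from h import *
go(S(-50,142,75),np.pi/2+YAW)"
```

```text
time_s: 18.88
eef_pos: [540.5, 110.0, 127.4]
ee_rot: [0.0, 0.09, 0.996, -0.0]
force: [-4.1, -0.3, 6.0]
grip_width: -0.003
grip_force: 3.1
time_s: 19.72
eef_pos: [540.1, 110.3, 120.6]
ee_rot: [-0.0, 0.09, 0.996, 0.0]
force: [-6.6, 0.6, 9.3]
grip_width: 0.003
grip_force: 4.6
t 19.72 pos [540.1 110.3 120.6] turn [ 0.   -0.01 -0.01] shift(target axes) [ 3.  -0.7 45.6] shift(now axes) [ 3.  -0.7 45.6] F [-6.6  0.6  9.3] w 0.003 gf 4.6
```

```bash
python3 -m inch '0.5 0 2 0 0 0;0.5 0 2 0 0 0;0.5 0 2 0 0 0;0.5 0 2 0 0 0;0.5 0 2 0 0 0;0.5 0 2 0 0 0;0.5 0 2 0 0 0;0.5 0 2 0 0 0;0 0 2 0 0 0;0 0 2 0 0 0'; python3 -m inch '0 0 2 0 0 0;0 0 2 0 0 0;0 0 2 0 0 0;0 0 2 0 0 0;0 0 2 0 0 0;0 0 2 0 0 0;0 0 2 0 0 0;0 0 2 0 0 0;0 0 2 0 0 0;0 0 0 0 0 0'; python3 -c "
from h import *
go(S(-50,142,70),np.pi/2+YAW)"
```

```text
time_s: 20.55
eef_pos: [536.3, 110.9, 100.0]
ee_rot: [-0.0, 0.09, 0.996, 0.0]
force: [-4.5, 0.7, 7.5]
grip_width: -0.004
grip_force: 3.9
time_s: 21.38
eef_pos: [536.5, 110.8, 81.7]
ee_rot: [-0.0, 0.09, 0.996, 0.0]
force: [-5.7, 1.2, 8.5]
grip_width: -0.0
grip_force: 4.0
t 21.38 pos [536.5 110.8  81.7] turn [-0.   -0.01 -0.01] shift(target axes) [-0.7 -0.5 11.7] shift(now axes) [-0.7 -0.5 11.7] F [-5.7  1.2  8.5] w -0.0 gf 4.0
```

```bash
python3 -m inch '0 0 1 0 0 0;0 0 1 0 0 0;0 0 1 0 0 0;0 0 1 0 0 0;0 0 1 0 0 0;0 0 1 0 0 0;0 0 1 0 0 0;0 0 0 0 0 0;0 0 0 0 0 0;0 0 0 0 0 0'; python3 -m inch '-0.3 0 1 0 0 0;-0.3 0 1 0 0 0;0 0 0 0 0 0;0 0 0 0 0 0;0 0 0 0 0 0;0 0 0 0 0 0;0 0 0 0 0 0;0 0 0 0 0 0;0 0 0 0 0 0;0 0 0 0 0 0';python3 -m inch '-0.3 0 1 0 0 0;0 0 0 0 0 0;0 0 0 0 0 0;0 0 0 0 0 0;0 0 0 0 0 0;0 0 0 0 0 0;0 0 0 0 0 0;0 0 0 0 0 0;0 0 0 0 0 0;0 0 0 0 0 0'
python3 - <<'E'
from h import *
go(S(-50,142,69.5),np.pi/2+YAW)
c=ctrl.capture("scene"); k=8; x0,y0=320,165
im=cv2.resize(c["image"][y0:y0+65,x0:x0+75],None,fx=k,fy=k,interpolation=cv2.INTER_CUBIC).copy()
for d,col in((.65,(255,0,0)),(.75,(255,255,0)),(.85,(0,255,255))):
    a=.45-d; X=30-80*np.cos(a); Zb=85+80*np.sin(a)
    for p in proj(c,[S(X,119,Zb),S(X,165,Zb)]): cv2.circle(im,tuple(int(v) for v in (p-[x0,y0]+.5)*k),4,col,1)
cv2.imwrite("pics/g.png",im[:,:,::-1])
c=ctrl.capture("top"); cv2.imwrite("pics/gt.png",c["image"][:,:,::-1])
E
```

```text
time_s: 22.22
eef_pos: [536.9, 110.6, 74.9]
ee_rot: [0.0, 0.09, 0.996, -0.0]
force: [-0.4, 0.3, 4.2]
grip_width: 0.001
grip_force: 2.1
time_s: 23.05
eef_pos: [537.2, 110.6, 72.8]
ee_rot: [-0.0, 0.09, 0.996, -0.0]
force: [-1.8, 0.6, 4.3]
grip_width: 0.003
grip_force: 2.2
time_s: 23.88
eef_pos: [537.4, 110.5, 71.7]
ee_rot: [-0.0, 0.09, 0.996, -0.0]
force: [-2.8, 0.6, 4.9]
grip_width: -0.003
grip_force: 2.3
t 23.88 pos [537.4 110.5  71.7] turn [-0.   -0.   -0.02] shift(target axes) [ 0.3 -0.5  2.2] shift(now axes) [ 0.3 -0.5  2.2] F [-2.8  0.6  4.9] w -0.003 gf 2.3
```

View pics/g.png

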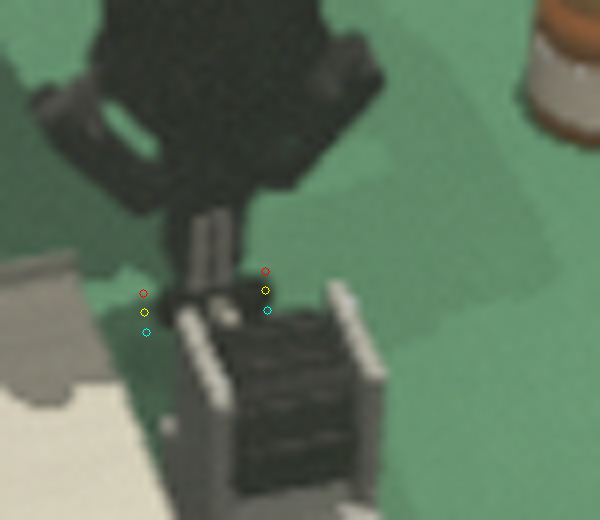

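The bar's ends at (163,308) and (268,292) lie close to the 0.75 rad marks. Geometry gives about 0.72 and the force is rising out of the ripple, so there are 2 mm to go.

```bash
python3 -m inch '-0.3 0 1 0 0 0;0 0 0 0 0 0;0 0 0 0 0 0;0 0 0 0 0 0;0 0 0 0 0 0;0 0 0 0 0 0;0 0 0 0 0 0;0 0 0 0 0 0;0 0 0 0 0 0;0 0 0 0 0 0';python3 -m inch '-0.3 0 1 0 0 0;0 0 0 0 0 0;0 0 0 0 0 0;0 0 0 0 0 0;0 0 0 0 0 0;0 0 0 0 0 0;0 0 0 0 0 0;0 0 0 0 0 0;0 0 0 0 0 0;0 0 0 0 0 0'; python3 -c "
from h import *
go(S(-48,142,69.4),np.pi/2+YAW)"
```

```text
time_s: 24.82
eef_pos: [537.8, 110.5, 70.8]
ee_rot: [-0.0, 0.09, 0.996, -0.0]
force: [-3.7, 0.5, 5.4]
grip_width: 0.001
grip_force: 2.6
time_s: 25.65
eef_pos: [538.0, 110.4, 69.9]
ee_rot: [-0.0, 0.09, 0.996, -0.0]
force: [-4.5, 0.4, 5.9]
grip_width: -0.0
grip_force: 2.9
t 25.65 pos [538.  110.4  69.9] turn [-0.   -0.   -0.01] shift(target axes) [-1.1 -0.5  0.5] shift(now axes) [-1.1 -0.5  0.5] F [-4.5  0.4  5.9] w -0.0 gf 2.9
```

```bash
python3 -m inch '-0.1 0 0.3 0 0 0;0 0 0 0 0 0;0 0 0 0 0 0;0 0 0 0 0 0;0 0 0 0 0 0;0 0 0 0 0 0;0 0 0 0 0 0;0 0 0 0 0 0;0 0 0 0 0 0;0 0 0 0 0 0' && python3 -c "
from rig import ctrl
print(ctrl.finish_job())"
```

```text
time_s: 26.48
eef_pos: [538.1, 110.4, 69.6]
ee_rot: [-0.0, 0.09, 0.996, -0.0]
force: [-4.5, 0.8, 6.8]
grip_width: -0.001
grip_force: 3.0
the job is handed in; nothing more can be done
None
```

The job is handed in at 26.5 s: the three chips are in the tray, the scraper stands upright and free where it started, and the dial is held at about 0.75 rad, judged from fingertip height and about 7 N at the bar.

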